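Fit the switch knob and hold it home

ROBOT

A 6-joint arm with a two-finger parallel gripper is mounted at the origin on the work surface. World frame = base frame: x ahead of the robot, y to its left, z up, the work surface at z = 0. Lengths are in m, angles in rad, forces in N, time in s.
With the tool pointing down it reaches from about 0.275 to 0.725 m from the base axis. Payload 15.9 kg.
Tool frame: the origin (TCP) lies on the centre line of the jaws, within the pads' length; the fingertips stand 14 mm ahead of it and the grasp point (between the pads) lies 5 mm behind it; y points along the fingers, x is the direction in which the jaws open and shut, and the axes are right-handed (so a half turn about y gives the same grasp; the last joint's range is limited). The gripper opens to 85 mm and grips with 20 to 120 N. Pads are 22 mm wide; open, the fingers measure 114 mm over their backs; the gripper's body (76 mm by 85 mm) begins 54 mm behind the grasp point. The pads swing forward as they close: fully open they stand 13 mm farther back than shut.
Start: joints at [1.17, 0.213, -0.034, 1.323, 0, 1.571], TCP at [0.195, 0.46, 0.245] pointing down, gripper open.
Joint ranges: [-2.98, 2.98], [-0.74, 1.72], [-1.14, 1.35], [-2.1, 2.04], [-1.57, 1.44], [-3.14, 3.14]. Speed limits (rad/s): [1.89, 1.89, 2.39, 2.57, 3.14, 3.14].

INTERFACE

Orientations are given as a unit quaternion [x, y, z, w].
In Python, from rig import env, cams gives the robot as it stands. The module is installed in compiled form; this text tells all that it offers.
- The arm moves only by the shell command python3 -m inch 'ROWS' [OPENING]. ROWS is JSON, a list of rows, each an object with "translation": the shift along the tool's x, y, z in mm, a list of three; "rot": the turn, a rotation vector about the tool's x, y, z in degrees, a list of three. In form: [{"translation": [tx, ty, tz], "rot": [ax, ay, az]}, ...]. A call has 1 to 10 rows; each row is the pose to reach, as a shift and turn from the pose measured when the call began, along the tool's axes at that moment; what a row does not reach only later rows make up. A row lasts 1/10 s, in which the tool goes at most 50 mm and 8.59 degrees, less where a joint would pass 70% of its speed; a pose out of reach is approached as far as the arm can. A call with a gripper value outside its range is refused whole. OPENING is the finger opening in mm, from 0 to 85.4, set as the call begins (- or left out, the last holds). The fingers move at their own pace and stop on an object; the grip force is fixed at half the most. Time passes only in rows, so rows that repeat a pose let the fingers close. It gives the time, the measured TCP pose, the force and the opening at its end, in the units of the state.
- env.state(): the state, without advancing time (a new reading comes with each control period).
- cams.camera(name): name is "scene" or "top" or "wrist"; returns (picture, depth): 480x640x3 uint8, blue, green, red; 480x640 float32, m along the optical axis (not along the pixel's ray), 0 where there is no reading.
- cams.camera_model(name): a dict with "camera_matrix" (3x3 intrinsics, pixels), "world_from_camera" (4x4, takes a point from camera to world coordinates). Camera axes: x right, y up, looking along -z (the intrinsics and any distortion apply to the point x, -y, -z); pixel columns grow to the right and rows downward; lengths in m; the calibration is good to about 2 mm. The wrist camera is an equidistant fisheye: a pixel r from the principal point sees the ray r / f radians off the axis. A picture is of the moment at which its call begins: read the wrist's pose just before it. camera_model takes no time and is no camera call; for the wrist camera it gives the pose at the moment of the call.
- env.hand_in(): hands the job in, once; it reports no verdict.
The state is a dict: "time": time; "q": joint angles; "qvel": joint speeds; "tau": joint torques, N m; "tcp_pos": TCP position; "tcp_rot": TCP orientation; "force": force on the tool from outside, world axes, zero at the start; "moment": the same for the moment, N m; "gripper_width": finger opening in m.
Only numpy, scipy, OpenCV 4.12 (cv2) and the standard library are available. Lean on these libraries where they do the work, as an engineer would, in place of code of your own. Each camera call takes 0.05 s, during which the arm holds its last target. There are 200 camera calls.

TASK

Slide the loose grey switch box along the bench until it sits square and flush in the corner of the steel angle stop, touching both walls. Then pick up the loose knob, turn it so that the flat in its bore matches the flat of the box's shaft, push it onto the shaft and press it fully home against the collar's spring. Finish while still holding the knob pressed fully home, with the box still flush in its corner, and leave everything else on the bench where it lies.

Things in the scene. Friction and masses are not known exactly. Their poses are not given: they have to be found in the camera images.
- stop_corner (a point): Fixed corner stop of slotted steel angle: two upright walls, 26 mm high, 6 mm thick, 160 mm long, at a right angle. Point: their inner corner at bench height. From it one wall runs along -x (inner face y = 0 of this frame), the other along -y (inner face x = 0). The box belongs in the quarter x < 0, y < 0. Outside that quarter each wall has a 4 mm thick foot.
- box_centre (a point): Loose grey metal switch box, 100 x 100 mm, 52 mm high, about 0.6 kg, top up, 2 to 7 cm out of the corner and up to 0.13 rad askew to the stop. Point: its centre, 26 mm above its underside, axes along its sides. Flush in the corner it lies at x = -50, y = -50 mm in the stop's frame, axes parallel to the stop's.
- shaft_top (a point): Top of the steel shaft that stands 21 mm out of the middle of the box's top: 16 mm in diameter with one flat all along it, 4 mm from the axis; the last 3 mm taper in by 2 mm all round. Point on the axis; x points out through the flat (within 0.55 rad of the box's x), z up. It is stiff to turn (0.6 N m). A fixed black bezel ring, 44 mm in diameter, 4 mm high, surrounds its foot.
- collar (a joint): Sprung brass ring, 32 mm in diameter, round the shaft. 0 = up, its top 10 mm below the shaft's end; grows in m as it is pressed down: 4.2 N starts it, 9 N at 7 mm. The knob is fully home when its underside sits on the black bezel, 17 mm below the shaft's end: collar 0.007. If let go, the spring lifts the knob again.
- knob_centre (a point): Loose plastic knob (black disc, grey grip bar), 44 mm high, 80 g, bore down on the bench. Point: on its axis, 22 mm up. A disc 46 mm in diameter, 18 mm high, carries a grip bar 14 mm wide, 26 mm high, parallel from x = -24 to +17 mm, then narrowing to a nose at x = 30. D bore, open below, 18 mm deep, 18 mm in diameter, flat 5 mm from the axis on the nose side: x points to nose and flat, z up.
- screwdriver: Bystander: screwdriver 200 mm long lying on the bench, x along it towards the tip.
- wrench: Bystander: steel wrench 200 mm long lying on the bench.
- pulley: Bystander: dark steel pulley lying flat, 72 mm in diameter, 24 mm high; origin at the centre of its underside.
- boltjar: Bystander: glass jar with a steel lid, 60 mm in diameter, 75 mm high; origin at the centre of its underside.
- discs: Bystander: stack of grinding discs, 115 mm in diameter, 28 mm high; origin at the centre of its underside.
- tape: Bystander: cardboard-coloured roll of tape, 90 mm in diameter, 25 mm high; origin at the centre of its underside.
There are look-alikes about, which are no part of the job. What is meant by the part that bears box_centre is not orange or red, and is the smaller of those in its own colour.

How it is judged:
By the outcome, as a careful person would: the job done as asked, in the order asked, and still so for the second after the job is handed in, while the arm keeps its last pose, push and grip.
It also fails if it takes over 64 s, if anything falls off the work surface, if the arm or the gripper's body presses on something with over 40 N, if the wrist force passes 120 N, or if a joint passes its speed limit or range.

## Working session

There is one attempt and no reset: what is moved stays moved. The work goes in short steps, Python scripts to look and compute and a shell command to move; the robot and the scene stay as the last step left them, time stands still between calls to the robot, and variables do not carry over. Pictures are saved under pics/ and viewed, about 8 in all and at most 12, crops included, and the job is handed in when it is done.

```bash
mkdir -p pics; cat > h.py <<'E'
from rig import env, cams
import numpy as np, cv2
from scipy.spatial.transform import Rotation as R
E
python3 - <<'E'
from h import *
s=env.state(); print(s['time'],s['tcp_pos'],s['tcp_rot'],s['gripper_width'])
for n in ['scene','top','wrist']:
    p,d=cams.camera(n); m=cams.camera_model(n); np.savez(f'{n}0.npz',p=p,d=d,K=m['camera_matrix'],T=m['world_from_camera'])
    cv2.imwrite(f'pics/{n}0.png',p); print(n,{k:(v if k not in('camera_matrix','world_from_camera') else np.round(v,3).tolist()) for k,v in m.items()}, (d>0).mean())
E
```

```text
0.0 [0.19495493 0.46010239 0.24483203] [ 0.5897371   0.39014487 -0.39077507 -0.58931483] 0.08531917778932957
scene {'camera_matrix': [[511.273, 0.0, 323.757], [0.0, 511.273, 236.185], [0.0, 0.0, 1.0]], 'world_from_camera': [[-0.582, -0.621, 0.525, 1.068], [0.813, -0.439, 0.382, 0.382], [-0.007, 0.649, 0.76, 0.906], [0.0, 0.0, 0.0, 1.0]]} 0.9959342447916667
top {'camera_matrix': [[500.06, 0.0, 315.139], [0.0, 500.06, 245.866], [0.0, 0.0, 1.0]], 'world_from_camera': [[0.089, 0.975, -0.205, 0.306], [-0.996, 0.086, -0.02, -0.025], [-0.002, 0.206, 0.979, 1.099], [0.0, 0.0, 0.0, 1.0]]} 0.9959212239583334
wrist {'camera_matrix': [[371.648, 0.0, 317.046], [0.0, 371.648, 243.535], [0.0, 0.0, 1.0]], 'world_from_camera': [[0.39, -0.88, -0.271, 0.126], [0.921, 0.373, 0.117, 0.489], [-0.002, -0.295, 0.956, 0.373], [0.0, 0.0, 0.0, 1.0]]} 0.995615234375
```

View pics/top0.png

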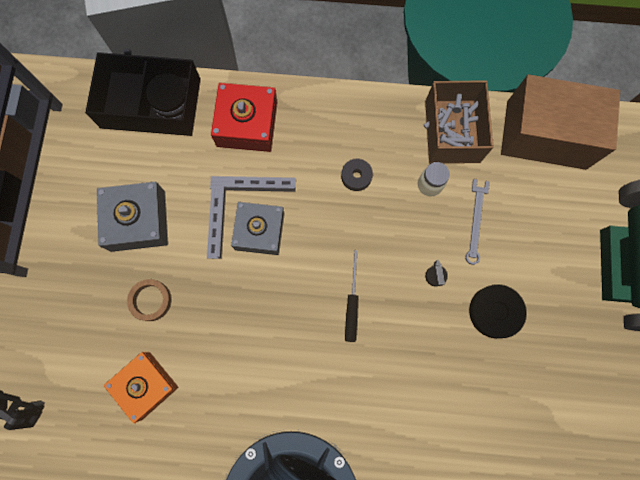

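View pics/scene0.png

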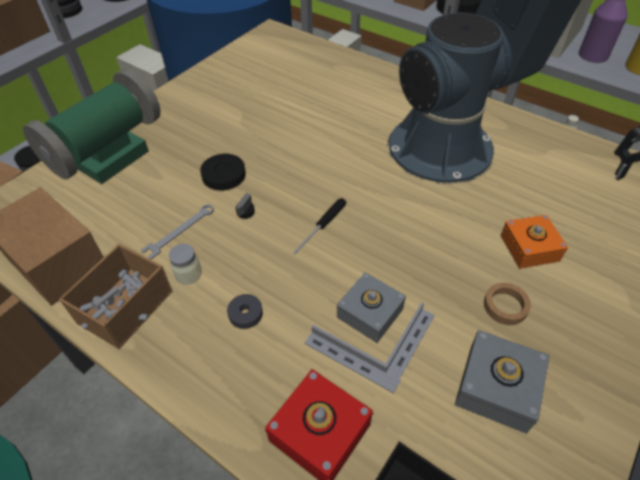

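The top view shows the small grey box at (258,227), its shaft at (257,226), and the stop's corner near (215,185). The knob is at (436,273) with its nose up near (437,262). The scene view shows the same layout, with the box at (371,303) and the knob at (245,207).

```bash
cat >> h.py <<'E'
def load(n): 
    z=np.load(n); return z['p'],z['d'],z['K'],z['T']
def cloud(n):
    p,d,K,T=load(n); v,u=np.mgrid[:480,:640]
    X=np.stack([(u-K[0,2])/K[0,0]*d,-(v-K[1,2])/K[1,1]*d,-d],-1)
    return X@T[:3,:3].T+T[:3,3]
def ray(K,T,u,v,fish=False):
    x=np.array([(u-K[0,2])/K[0,0],(v-K[1,2])/K[1,1]])
    if fish:
        r=np.hypot(*x); k=np.sin(r)/r; c=np.array([x[0]*k,-x[1]*k,-np.cos(r)])
    else: c=np.array([x[0],-x[1],-1])
    c=T[:3,:3]@c; return T[:3,3],c/np.linalg.norm(c)
def proj(K,T,P,fish=False):
    c=(np.atleast_2d(P)-T[:3,3])@T[:3,:3]; x,y,z=c[:,0],-c[:,1],-c[:,2]
    r=np.hypot(x,y); s=np.arctan2(r,z)/np.maximum(r,1e-9) if fish else 1/z
    return np.c_[K[0,0]*x*s+K[0,2],K[1,1]*y*s+K[1,2]]
E
python3 - <<'E'
from h import *
for n in ['top0.npz','scene0.npz']:
    C=cloud(n)
    def sel(zr,c,r): 
        m=(C[...,2]>zr[0])&(C[...,2]<zr[1])&(np.hypot(C[...,0]-c[0],C[...,1]-c[1])<r); return C[m]
    T=cloud('top0.npz'); 
    for nm,(u,v) in dict(box=(240,240),knob=(436,268),stop=(250,183),bench=(330,230)).items(): print(nm,T[v,u].round(3))
    b=T[240,240]
    P=sel((.046,.058),T[226,257][:2],.09); r=cv2.minAreaRect((P[:,:2]*1000).astype(np.float32)); print(n,'box',r,np.median(P[:,2]),len(P))
    k=T[270,436]; P=sel((.008,.08),k[:2],.05); print('knob',cv2.minAreaRect((P[:,:2]*1000).astype(np.float32)),P[:,2].max(),len(P))
    P=sel((.03,.08),k[:2],.05); print('bar',cv2.minAreaRect((P[:,:2]*1000).astype(np.float32)),np.median(P[:,2]),P[:,:2].mean(0))
p,*_=load('top0.npz')
a=cv2.resize(p[165:270,200:305],(480,480),interpolation=2); b=cv2.resize(p[250:295,415:460],(300,300),interpolation=2)
cv2.imwrite('pics/c1.png',np.hstack([a,np.vstack([b,np.zeros((180,300,3),np.uint8)])]))
E
```

```text
box [0.523 0.157 0.055]
knob [ 0.502 -0.265  0.045]
stop [0.67  0.16  0.001]
bench [ 0.576 -0.033 -0.001]
top0.npz box ((559.6459350585938, 125.43887329101562), (101.0284194946289, 101.13577270507812), 88.38663482666016) 0.05239303548479857 1928
knob ((492.17791748046875, -273.6284484863281), (44.72301483154297, 45.81603240966797), 55.54973602294922) 0.04848867487251307 400
bar ((495.16131591796875, -272.9473571777344), (54.25898361206055, 15.511090278625488), 13.075143814086914) 0.04353742127291471 [ 0.49234059 -0.27240151]
box [0.523 0.157 0.055]
knob [ 0.502 -0.265  0.045]
stop [0.67  0.16  0.001]
bench [ 0.576 -0.033 -0.001]
scene0.npz box ((558.6091918945312, 126.50993347167969), (100.17135620117188, 102.886474609375), 88.48664855957031) 0.05210604721019979 2022
knob ((492.7796325683594, -270.602783203125), (44.73746109008789, 44.97495651245117), 57.658226013183594) 0.04778577532775363 330
bar ((493.0677490234375, -271.23553466796875), (56.837059020996094, 15.715134620666504), 14.529930114746094) 0.04265101064499455 [ 0.49415038 -0.26952293]
```

View pics/c1.png

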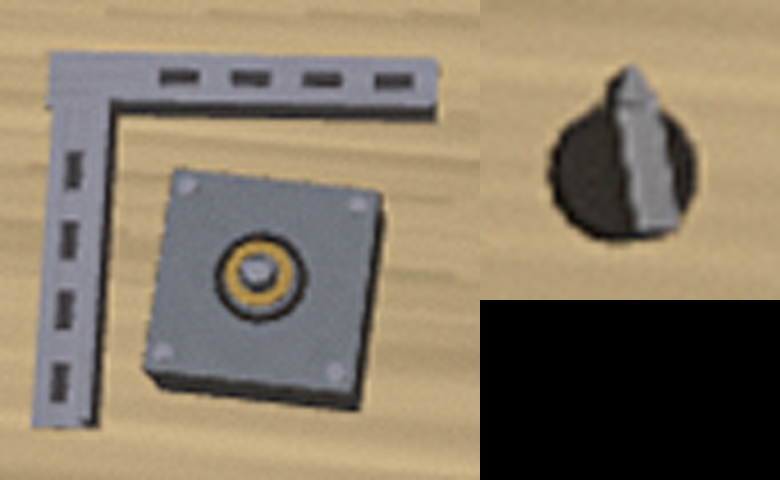

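The crop shows the box about 6° clockwise of the stop's walls in the image, with a gap to both walls. The knob's nose points up-left at crop pixel (632,68). Next I fit the stop and plan a wrist look from above the box.

```bash
cat >> h.py <<'E'
def rel(pos,Rw):
    "shift mm in tool axes and rotvec deg from current pose to target pos, rotation matrix/Rotation"
    s=env.state(); R0=R.from_quat(s['tcp_rot'])
    print('t',s['time'],'trans',(R0.inv().apply(np.array(pos)-s['tcp_pos'])*1000).round(1),'rot',np.degrees((R0.inv()*Rw).as_rotvec()).round(2))
def down(a): 
    "tool pointing down; jaw x axis at world angle a (deg), fingers along tool y = -z world"
    a=np.radians(a); x=np.array([np.cos(a),np.sin(a),0]); y=np.array([0,0,-1.]); return R.from_matrix(np.c_[x,y,np.cross(x,y)])
E
python3 - <<'E'
from h import *
for n in ['top0.npz','scene0.npz']:
    C=cloud(n).reshape(-1,3)
    m=(C[:,2]>.021)&(C[:,2]<.03)&(C[:,0]>.45)&(C[:,0]<.72)&(C[:,1]>.03)&(C[:,1]<.24)
    P=C[m]
    A=P[(P[:,0]>.61)&(P[:,1]<.16)]; B=P[(P[:,1]>.17)&(P[:,0]<.6)]
    for Q in (A,B):
        if len(Q): print(n,len(Q),Q.mean(0).round(4),cv2.minAreaRect((Q[:,:2]*1000).astype(np.float32)),cv2.fitLine(Q[:,:2].astype(np.float32),2,0,.01,.01).ravel().round(4))
s=env.state();print(R.from_quat(s['tcp_rot']).as_matrix().round(3)); 
m=cams.camera_model('wrist')['world_from_camera'];R0=R.from_quat(s['tcp_rot']); print('cam in tool',R0.inv().apply(m[:3,3]-s['tcp_pos']).round(4),(R0.inv()*R.from_matrix(m[:3,:3])).as_matrix().round(3))
rel([.54,.06,.22],down(-90)); rel([.54,.06,.22],down(90))
E
```

```text
top0.npz 147 [0.6594 0.1038 0.0255] ((659.2745361328125, 106.95726013183594), (7.613277435302734, 105.95671844482422), 4.758746147155762) [ 0.0769 -0.997   0.6594  0.1038]
top0.npz 152 [0.5416 0.2084 0.0257] ((545.5369873046875, 193.32327270507812), (110.48894500732422, 39.312618255615234), 3.5815508365631104) [0.9968 0.0793 0.5416 0.2084]
scene0.npz 214 [0.6584 0.1082 0.0252] ((637.4028930664062, 105.53852081298828), (50.377662658691406, 106.1900405883789), 4.102502822875977) [ 0.0952 -0.9955  0.6584  0.1082]
scene0.npz 208 [0.5485 0.2041 0.0258] ((543.4649658203125, 196.78294372558594), (42.83616256713867, 111.66531372070312), 88.67662048339844) [ 0.9999 -0.0157  0.5485  0.2041]
[[ 0.39  -0.    -0.921]
 [ 0.921 -0.001  0.39 ]
 [-0.001 -1.    -0.   ]]
cam in tool [-0.0004 -0.1285  0.075 ] [[ 1.     0.     0.001]
 [ 0.001  0.295 -0.956]
 [-0.     0.956  0.295]]
t 0.15 trans [-233.8   25.1 -473.8] rot [ 7.0000e-02  1.5704e+02 -1.0000e-02]
t 0.15 trans [-233.8   25.1 -473.8] rot [-1.000e-02 -2.296e+01 -5.000e-02]
```

```bash
python3 -c "
from h import *
rel([.475,.12,.2],down(94.5))"
```

```text
t 0.15 trans [-203.9   45.1 -390.5] rot [-1.000e-02 -2.746e+01 -5.000e-02]
```

```bash
python3 -m inch '[{"translation":[-204,45,-390],"rot":[0,-27.5,0]},{"translation":[-204,45,-390],"rot":[0,-27.5,0]},{"translation":[-204,45,-390],"rot":[0,-27.5,0]},{"translation":[-204,45,-390],"rot":[0,-27.5,0]},{"translation":[-204,45,-390],"rot":[0,-27.5,0]},{"translation":[-204,45,-390],"rot":[0,-27.5,0]},{"translation":[-204,45,-390],"rot":[0,-27.5,0]},{"translation":[-204,45,-390],"rot":[0,-27.5,0]},{"translation":[-204,45,-390],"rot":[0,-27.5,0]},{"translation":[-204,45,-390],"rot":[0,-27.5,0]}]' 45
python3 -m inch '[{"translation":[0,0,0],"rot":[0,0,0]},{"translation":[0,0,0],"rot":[0,0,0]}]'
python3 - <<'E'
from h import *
s=env.state(); print(s['tcp_pos'],s['q'])
rel([.475,.12,.2],down(94.5))
m=cams.camera_model('wrist'); p,d=cams.camera('wrist'); np.savez('w1.npz',p=p,d=d,K=m['camera_matrix'],T=m['world_from_camera']); cv2.imwrite('pics/w1.png',p)
E
```

```text
time: 1.15
tcp_pos: [0.4764, 0.1165, 0.1992]
tcp_rot: [-0.481, -0.518, 0.519, 0.481]
force: [-0.7, 0.3, 0.8]
gripper_width: 0.0448
time: 1.35
tcp_pos: [0.476, 0.1167, 0.199]
tcp_rot: [-0.481, -0.517, 0.519, 0.481]
force: [-0.0, 1.0, -0.3]
gripper_width: 0.045
[0.47596891 0.11667716 0.19901893] [ 0.24122978  0.20763135 -0.15836306  1.20674665 -0.00135535  0.16657762]
t 1.35 trans [ 3.4 -1.   0.7] rot [-0.1  -0.22 -0.09]
```

View pics/w1.png

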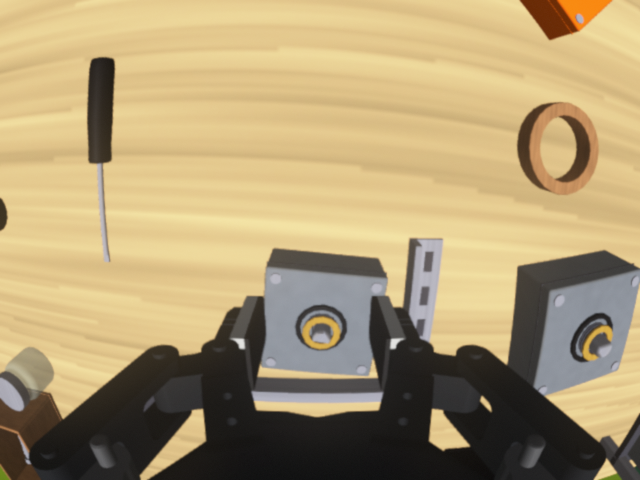

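The wrist view shows the box's shaft at (320,332), the left stop wall at (425,290) and the far wall along row 390, and the side towards the base is clear. I descend behind the box.

```bash
python3 -m inch '[{"translation":[5,50,0],"rot":[0,0,0]},{"translation":[5,100,0],"rot":[0,0,0]},{"translation":[5,150,0],"rot":[0,0,0]},{"translation":[5,171,0],"rot":[0,0,0]},{"translation":[5,171,0],"rot":[0,0,0]},{"translation":[5,171,-10],"rot":[0,0,0]},{"translation":[5,171,-20],"rot":[0,0,0]},{"translation":[5,171,-25],"rot":[0,0,0]},{"translation":[5,171,-30],"rot":[0,0,0]},{"translation":[5,171,-35],"rot":[0,0,0]}]'
python3 -m inch '[{"translation":[0,0,-4],"rot":[0,0,0]},{"translation":[0,0,-8],"rot":[0,0,0]},{"translation":[0,0,-12],"rot":[0,0,0]},{"translation":[0,0,-16],"rot":[0,0,0]},{"translation":[0,0,-20],"rot":[0,0,0]},{"translation":[0,0,-20],"rot":[0,0,0]}]'
```

```text
time: 2.4
tcp_pos: [0.5106, 0.1244, 0.0291]
tcp_rot: [-0.481, -0.518, 0.519, 0.481]
force: [-6.7, -2.4, 5.0]
gripper_width: 0.0451
time: 3.0
tcp_pos: [0.5314, 0.1261, 0.0296]
tcp_rot: [-0.481, -0.518, 0.519, 0.48]
force: [-0.8, 0.2, -0.6]
gripper_width: 0.0446
```

```bash
python3 -m inch '[{"translation":[0,0,-3],"rot":[0,0,0]},{"translation":[0,0,-6],"rot":[0,0,0]},{"translation":[0,0,-9],"rot":[0,0,0]},{"translation":[0,0,-11],"rot":[0,0,0]},{"translation":[0,0,-13],"rot":[0,0,0]}]'
python3 -m inch '[{"translation":[0,0,-2],"rot":[0,0,0]},{"translation":[0,0,-4],"rot":[0,0,0]}]'
```

```text
time: 3.5
tcp_pos: [0.543, 0.1271, 0.0296]
tcp_rot: [-0.48, -0.517, 0.52, 0.481]
force: [-25.3, -1.5, 19.6]
gripper_width: 0.0452
time: 3.7
tcp_pos: [0.5431, 0.127, 0.0292]
tcp_rot: [-0.478, -0.516, 0.522, 0.483]
force: [-41.1, -1.1, 28.3]
gripper_width: 0.0447
```

```bash
python3 -m inch '[{"translation":[0,0,12],"rot":[0,0,0]},{"translation":[0,0,35],"rot":[0,0,0]},{"translation":[0,-45,40],"rot":[0,0,0]},{"translation":[0,-90,40],"rot":[0,0,0]},{"translation":[0,-130,40],"rot":[0,0,0]},{"translation":[0,-130,40],"rot":[0,0,0]}]'
python3 -c "
from h import *
rel([.610,.048,.16],down(184.5))"
```

```text
time: 4.3
tcp_pos: [0.5078, 0.125, 0.1654]
tcp_rot: [-0.48, -0.518, 0.519, 0.481]
force: [0.8, -0.3, -0.8]
gripper_width: 0.0448
t 4.3 trans [-84.5   5.2 -96.1] rot [-4.000e-02 -9.016e+01  8.000e-02]
```

```bash
python3 -m inch '[{"translation":[-40,5,-20],"rot":[0,-8.5,0]},{"translation":[-84,5,-60],"rot":[0,-17,0]},{"translation":[-84,5,-96],"rot":[0,-25.5,0]},{"translation":[-84,5,-96],"rot":[0,-34,0]},{"translation":[-84,5,-96],"rot":[0,-42.5,0]},{"translation":[-84,5,-96],"rot":[0,-51,0]},{"translation":[-84,5,-96],"rot":[0,-59.5,0]},{"translation":[-84,5,-96],"rot":[0,-68,0]},{"translation":[-84,5,-96],"rot":[0,-76.5,0]},{"translation":[-84,5,-96],"rot":[0,-85,0]}]'
python3 -m inch '[{"translation":[0,0,0],"rot":[0,-5.2,0]},{"translation":[0,0,0],"rot":[0,-5.2,0]}]'
python3 - <<'E'
from h import *
rel([.610,.048,.029],down(184.5))
m=cams.camera_model('wrist'); p,d=cams.camera('wrist'); np.savez('w2.npz',p=p,d=d,K=m['camera_matrix'],T=m['world_from_camera']); cv2.imwrite('pics/w2.png',p)
E
```

```text
time: 5.3
tcp_pos: [0.6104, 0.0485, 0.16]
tcp_rot: [0.002, 0.707, -0.707, -0.002]
force: [1.2, 0.6, -0.3]
gripper_width: 0.0449
time: 5.5
tcp_pos: [0.6108, 0.0485, 0.1597]
tcp_rot: [-0.031, 0.707, -0.706, 0.031]
force: [-0.6, 0.6, 0.0]
gripper_width: 0.0449
t 5.5 trans [  0.8 130.7   0.4] rot [0.01 0.48 0.02]
```

View pics/w2.png

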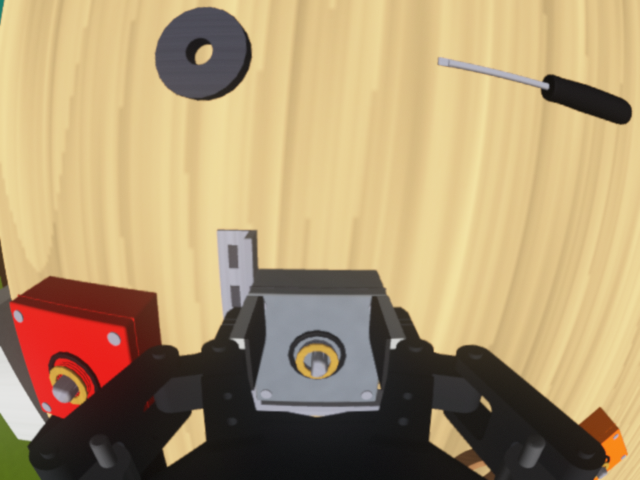

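The box is now square against the wall that runs along -y (image left, (240,270)). I push along +y next.

```bash
python3 -m inch '[{"translation":[0,50,0],"rot":[0,0,0]},{"translation":[0,100,0],"rot":[0,0,0]},{"translation":[0,130,0],"rot":[0,0,0]},{"translation":[0,130,0],"rot":[0,0,0]},{"translation":[0,130,-8],"rot":[0,0,0]},{"translation":[0,130,-16],"rot":[0,0,0]},{"translation":[0,130,-20],"rot":[0,0,0]},{"translation":[0,130,-24],"rot":[0,0,0]},{"translation":[0,130,-28],"rot":[0,0,0]}]'
python3 -m inch '[{"translation":[0,0,-3],"rot":[0,0,0]},{"translation":[0,0,-6],"rot":[0,0,0]},{"translation":[0,0,-9],"rot":[0,0,0]}]'
```

```text
time: 6.45
tcp_pos: [0.6093, 0.076, 0.0312]
tcp_rot: [0.028, -0.706, 0.707, -0.03]
force: [1.6, -8.0, 6.7]
gripper_width: 0.0453
time: 6.75
tcp_pos: [0.6089, 0.085, 0.0316]
tcp_rot: [0.028, -0.706, 0.707, -0.03]
force: [0.1, -6.2, 3.4]
gripper_width: 0.0451
```

```bash
python3 -m inch '[{"translation":[0,0,-3],"rot":[0,0,0]},{"translation":[0,0,-6],"rot":[0,0,0]},{"translation":[0,0,-9],"rot":[0,0,0]}]'
python3 -m inch '[{"translation":[0,0,-2],"rot":[0,0,0]},{"translation":[0,0,-4],"rot":[0,0,0]}]'
```

```text
time: 7.05
tcp_pos: [0.6082, 0.0941, 0.0317]
tcp_rot: [0.028, -0.706, 0.707, -0.03]
force: [0.7, -3.2, 0.9]
gripper_width: 0.0451
time: 7.25
tcp_pos: [0.6078, 0.0982, 0.0316]
tcp_rot: [0.028, -0.706, 0.707, -0.03]
force: [0.8, -4.0, 0.6]
gripper_width: 0.0447
```

```bash
python3 -m inch '[{"translation":[0,0,-2],"rot":[0,0,0]},{"translation":[0,0,-4],"rot":[0,0,0]}]'
python3 -m inch '[{"translation":[0,0,-2],"rot":[0,0,0]},{"translation":[0,0,-4],"rot":[0,0,0]}]'
python3 -m inch '[{"translation":[0,0,-2],"rot":[0,0,0]}]'
```

```text
time: 7.45
tcp_pos: [0.6073, 0.0998, 0.0317]
tcp_rot: [0.028, -0.704, 0.709, -0.029]
force: [-3.6, -33.7, 8.6]
gripper_width: 0.0452
time: 7.65
tcp_pos: [0.6066, 0.1, 0.0318]
tcp_rot: [0.027, -0.701, 0.712, -0.028]
force: [-4.8, -43.7, 11.8]
gripper_width: 0.0449
time: 7.75
tcp_pos: [0.6064, 0.0997, 0.0319]
tcp_rot: [0.026, -0.7, 0.713, -0.027]
force: [0.5, -11.4, 2.4]
gripper_width: 0.0451
```

```bash
python3 -m inch '[{"translation":[0,0,10],"rot":[0,0,0]},{"translation":[0,0,35],"rot":[0,0,0]},{"translation":[0,-45,40],"rot":[0,0,0]},{"translation":[0,-90,40],"rot":[0,0,0]},{"translation":[0,-130,40],"rot":[0,0,0]},{"translation":[0,-130,40],"rot":[0,0,0]}]'
python3 -c "
from h import *
rel([.518,.153,.16],down(94.5))"
```

```text
time: 8.35
tcp_pos: [0.6117, 0.0627, 0.1685]
tcp_rot: [0.023, -0.7, 0.713, -0.03]
force: [0.8, 0.5, -0.1]
gripper_width: 0.0454
t 8.35 trans [ 86.7   6.  -97.2] rot [-0.39 89.78 -1.21]
```

```bash
python3 -m inch '[{"translation":[40,5,-20],"rot":[0,8.5,0]},{"translation":[87,5,-60],"rot":[0,17,0]},{"translation":[87,5,-97],"rot":[0,25.5,0]},{"translation":[87,5,-97],"rot":[0,34,0]},{"translation":[87,5,-97],"rot":[0,42.5,0]},{"translation":[87,5,-97],"rot":[0,51,0]},{"translation":[87,5,-97],"rot":[0,59.5,0]},{"translation":[87,5,-97],"rot":[0,68,0]},{"translation":[87,5,-97],"rot":[0,76.5,0]},{"translation":[87,5,-97],"rot":[0,85,0]}]'
python3 -m inch '[{"translation":[0,0,0],"rot":[0,4.8,0]},{"translation":[0,0,0],"rot":[0,4.8,0]}]'
python3 -c "
from h import *
rel([.518,.153,.03],down(94.5))"
```

```text
time: 9.35
tcp_pos: [0.5176, 0.153, 0.1608]
tcp_rot: [-0.466, -0.535, 0.539, 0.453]
force: [-0.2, -0.0, 0.5]
gripper_width: 0.0451
time: 9.55
tcp_pos: [0.5175, 0.1531, 0.1606]
tcp_rot: [-0.488, -0.516, 0.519, 0.476]
force: [-0.1, 0.1, -0.2]
gripper_width: 0.0449
t 9.55 trans [  2.  130.6   0.6] rot [ 0.49 -0.43 -0.93]
```

```bash
python3 -m inch '[{"translation":[2,50,0],"rot":[0.5,-0.4,-0.9]},{"translation":[2,100,0],"rot":[0.5,-0.4,-0.9]},{"translation":[2,130,0],"rot":[0.5,-0.4,-0.9]},{"translation":[2,130,0],"rot":[0.5,-0.4,-0.9]},{"translation":[2,130,-8],"rot":[0.5,-0.4,-0.9]},{"translation":[2,130,-14],"rot":[0.5,-0.4,-0.9]},{"translation":[2,130,-18],"rot":[0.5,-0.4,-0.9]}]'
python3 -m inch '[{"translation":[0,0,-2],"rot":[0,0,0]},{"translation":[0,0,-4],"rot":[0,0,0]},{"translation":[0,0,-6],"rot":[0,0,0]}]'
```

```text
time: 10.25
tcp_pos: [0.5387, 0.1549, 0.0327]
tcp_rot: [0.481, 0.52, -0.518, -0.479]
force: [0.3, -0.3, 0.4]
gripper_width: 0.0449
time: 10.55
tcp_pos: [0.5412, 0.1551, 0.033]
tcp_rot: [-0.479, -0.519, 0.52, 0.481]
force: [-41.1, -0.5, 35.2]
gripper_width: 0.0448
```

```bash
python3 -m inch '[{"translation":[0,0,8],"rot":[0,0,0]},{"translation":[0,0,20],"rot":[0,0,0]},{"translation":[0,-45,20],"rot":[0,0,0]},{"translation":[0,-92,20],"rot":[0,0,0]},{"translation":[0,-92,-30],"rot":[0,0,0]},{"translation":[0,-92,-80],"rot":[0,0,0]},{"translation":[0,-92,-130],"rot":[0,0,0]},{"translation":[0,-92,-130],"rot":[0,0,0]},{"translation":[0,-92,-130],"rot":[0,0,0]}]'
cat >> h.py <<'E'
def snap(n):
    m=cams.camera_model('wrist'); p,d=cams.camera('wrist'); np.savez(n+'.npz',p=p,d=d,K=m['camera_matrix'],T=m['world_from_camera']); return p
def fcloud(n):
    p,d,K,T=load(n); v,u=np.mgrid[:480,:640]; x=(u-K[0,2])/K[0,0]; y=(v-K[1,2])/K[1,1]; r=np.hypot(x,y)+1e-9; k=np.tan(np.minimum(r,1.4))/r
    X=np.stack([x*k*d,-y*k*d,-d],-1); return X@T[:3,:3].T+T[:3,3]
E
python3 - <<'E'
from h import *
p=snap('w3'); _,_,K,T=load('w3.npz'); c=proj(K,T,[.602,.160,.073],True)[0].round().astype(int); print(c,env.state()['tcp_pos'])
x0,y0=max(c[0]-160,0),max(c[1]-120,0); print(x0,y0); cv2.imwrite('pics/w3.png',cv2.resize(p[y0:y0+240,x0:x0+320],None,fx=2.5,fy=2.5,interpolation=2))
C=fcloud('w3.npz')
m=(C[...,2]>.047)&(C[...,2]<.056)&(np.hypot(C[...,0]-.602,C[...,1]-.16)<.08)
print('box',cv2.minAreaRect((C[m][:,:2]*1000).astype(np.float32)),np.median(C[m][:,2]))
m=(C[...,2]>.070)&(C[...,2]<.08)&(np.hypot(C[...,0]-.602,C[...,1]-.16)<.03)
print('shaft',C[m].mean(0),C[m][:,2].max(),cv2.minEnclosingCircle((C[m][:,:2]*1000).astype(np.float32)))
E
```

```text
time: 11.45
tcp_pos: [0.6719, 0.1653, 0.1241]
tcp_rot: [-0.479, -0.518, 0.52, 0.481]
force: [0.0, -1.0, 0.3]
gripper_width: 0.0445
[319 143] [0.67086185 0.16527315 0.12452461]
159 23
box ((601.5755615234375, 159.8717498779297), (100.28607177734375, 100.53337097167969), 4.411094665527344) 0.051916771267709064
shaft [0.60037862 0.15982643 0.07238153] 0.07515634839843288 ((601.8568115234375, 159.81259155273438), 8.004060745239258)
```

View pics/w3.png

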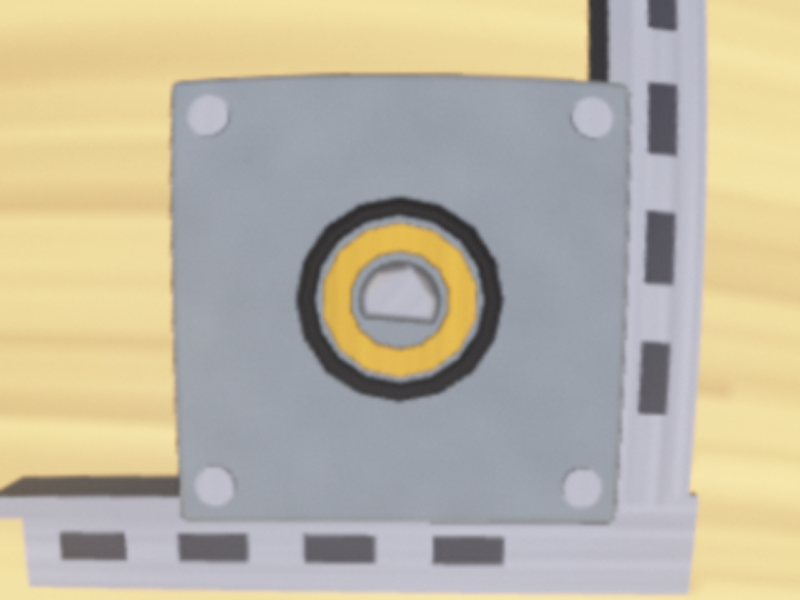

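The box is flush with no visible gap: right edge at x≈625 and bottom edge at y≈520 in the crop. The shaft's flat faces the bottom of the crop, with its edge running from (361,317) to (434,322).

```bash
python3 - <<'E'
from h import *
_,_,K,T=load('w3.npz')
def pt(u,v,z):
    o,r=ray(K,T,u/2.5+159-.3,v/2.5+23-.3,True); return (o+r*(z-o[2])/r[2])
a,b=pt(361,317,.073),pt(434,322,.073); e=b-a; n=np.array([-e[1],e[0]]); n*=np.sign(n[0]); print('flat angle',np.degrees(np.arctan2(n[1],n[0])), 'mid',((a+b)/2).round(4))
print('bezel',pt(400,299,.056),'collar',pt(400,299,.0625))
# corner screws
S=[pt(*q,.052) for q in [(208,115),(593,117),(214,486),(582,487)]]; print(np.mean(S,0)); 
print([np.degrees(np.arctan2(*(S[i]-S[j])[:2][::-1])).round(1) for i,j in [(2,0),(3,1),(0,1),(2,3)]])
C=cloud('top0.npz')
p,d,_,_=load('w3.npz'); c=fcloud('w3.npz'); 
rel([.53,-.265,.17],down(104))
E
```

```text
flat angle 0.5395112648434871 mid [0.6054 0.1598 0.073 ]
bezel [0.60183903 0.16004641 0.056     ] collar [0.60169122 0.16000967 0.0625    ]
[0.60186101 0.15993491 0.052     ]
[np.float64(4.1), np.float64(4.1), np.float64(-85.7), np.float64(-85.7)]
t 11.5 trans [-417.8  -45.   174.5] rot [-0.2  -9.49  0.04]
```

```bash
python3 -c "
from h import *
rel([.558,-.256,.15],down(104))"
```

```text
t 11.5 trans [-411.1  -25.1  145.8] rot [-0.2  -9.49  0.04]
```

```bash
python3 -m inch '[{"translation":[-20,-25,5],"rot":[0,0,0]},{"translation":[-411,-25,146],"rot":[0,-9.5,0]},{"translation":[-411,-25,146],"rot":[0,-9.5,0]},{"translation":[-411,-25,146],"rot":[0,-9.5,0]},{"translation":[-411,-25,146],"rot":[0,-9.5,0]},{"translation":[-411,-25,146],"rot":[0,-9.5,0]},{"translation":[-411,-25,146],"rot":[0,-9.5,0]},{"translation":[-411,-25,146],"rot":[0,-9.5,0]},{"translation":[-411,-25,146],"rot":[0,-9.5,0]},{"translation":[-411,-25,146],"rot":[0,-9.5,0]}]' 45
python3 -m inch '[{"translation":[0,0,0],"rot":[0,0,0]},{"translation":[0,0,0],"rot":[0,0,0]}]'
python3 - <<'E'
from h import *
rel([.558,-.256,.15],down(104))
p=snap('w4'); _,_,K,T=load('w4.npz'); c=proj(K,T,[.492,-.272,.03],True)[0].round().astype(int)
x0,y0=max(c[0]-100,0),max(c[1]-75,0); print(c,x0,y0); cv2.imwrite('pics/w4.png',cv2.resize(p[y0:y0+150,x0:x0+200],None,fx=4,fy=4,interpolation=2))
C=fcloud('w4.npz'); r=np.hypot(C[...,0]-.492,C[...,1]+.272)
for zr in [(.008,.06),(.036,.06)]:
    m=(C[...,2]>zr[0])&(C[...,2]<zr[1])&(r<.045); P=C[m]; print(cv2.minAreaRect((P[:,:2]*1000).astype(np.float32)),P.mean(0),P[:,2].max())
E
```

```text
time: 12.5
tcp_pos: [0.5551, -0.2592, 0.1509]
tcp_rot: [-0.435, -0.556, 0.557, 0.437]
force: [0.5, 0.2, -0.8]
gripper_width: 0.0448
time: 12.7
tcp_pos: [0.5544, -0.2585, 0.1516]
tcp_rot: [-0.436, -0.556, 0.557, 0.437]
force: [0.1, 0.7, -0.2]
gripper_width: 0.0452
t 12.7 trans [ 1.6  1.6 -4.1] rot [-0.15 -0.19 -0.02]
[321 150] 221 75
((490.8652038574219, -273.9779357910156), (45.92089080810547, 46.26565933227539), 58.95199203491211) [ 0.49117708 -0.27399701  0.03013882] 0.04611279747227795
((493.8241271972656, -273.2371520996094), (54.16180419921875, 14.447656631469727), 10.891032218933105) [ 0.49133686 -0.27369582  0.04381751] 0.04611279747227795
```

View pics/w4.png

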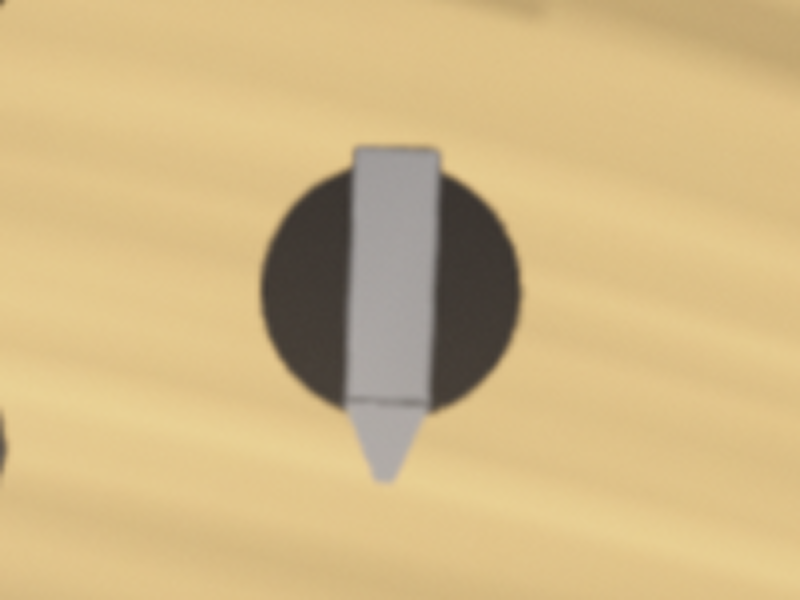

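The knob's bar runs from (397,149) to the shoulder at (388,402), with the nose at (385,480) and the disc centre near (391,290).

```bash
python3 - <<'E'
from h import *
_,_,K,T=load('w4.npz')
def pt(u,v,z):
    o,r=ray(K,T,u/4+221-.4,v/4+75-.4,True); return (o+r*(z-o[2])/r[2])
a,b=pt(397,149,.044),pt(388,402,.044); e=b-a; ang=np.degrees(np.arctan2(e[1],e[0])); print('bar',ang,np.linalg.norm(e),'axis',(a+e/np.linalg.norm(e)*.024), 'disc',pt(391,290,.018), pt(385,482,.044))
C=np.array([.4909,-.2739])
rel([*C,.12],down(90+ang)); rel([*C,.036],down(90+ang))
E
```

```text
bar 11.81505097152338 0.04037026782142171 axis [ 0.49153838 -0.2737184   0.044     ] disc [ 0.49096779 -0.27390115  0.018     ] [ 0.52027084 -0.26773825  0.044     ]
t 12.75 trans [-0.2 31.7 65.9] rot [-0.15  2.06 -0.01]
t 12.75 trans [ -0.2 115.7  65.7] rot [-0.15  2.06 -0.01]
```

```bash
python3 -m inch '[{"translation":[0,15,40],"rot":[0,2,0]},{"translation":[0,40,66],"rot":[0,2,0]},{"translation":[0,70,66],"rot":[0,2,0]},{"translation":[0,100,66],"rot":[0,2,0]},{"translation":[0,114.5,66],"rot":[0,2,0]},{"translation":[0,114.5,66],"rot":[0,2,0]},{"translation":[0,114.5,66],"rot":[0,2,0]}]'
python3 -c "
from h import *
rel([.4909,-.2739,.037],down(101.6))"
```

```text
time: 13.45
tcp_pos: [0.4911, -0.2728, 0.0378]
tcp_rot: [-0.445, -0.549, 0.55, 0.446]
force: [0.3, -0.8, 0.1]
gripper_width: 0.045
t 13.45 trans [-1.   0.8  0.4] rot [-0.14  0.37 -0.02]
```

```bash
python3 -m inch '[{"translation":[-1,0.5,0],"rot":[0,0.4,0]},{"translation":[-1,0.5,0],"rot":[0,0.4,0]},{"translation":[-1,0.5,0],"rot":[0,0.4,0]},{"translation":[-1,0.5,0],"rot":[0,0.4,0]},{"translation":[-1,0.5,0],"rot":[0,0.4,0]},{"translation":[-1,0.5,0],"rot":[0,0.4,0]},{"translation":[-1,0.5,0],"rot":[0,0.4,0]},{"translation":[-1,0.5,0],"rot":[0,0.4,0]}]' 5
python3 -m inch '[{"translation":[0,-20,0],"rot":[0,0,0]},{"translation":[0,-60,0],"rot":[0,0,0]},{"translation":[0,-100,0],"rot":[0,0,0]},{"translation":[0,-120,0],"rot":[0,0,0]},{"translation":[0,-120,0],"rot":[0,0,0]}]'
python3 - <<'E'
from h import *
s=env.state(); A=R.from_quat(s['tcp_rot']); print(s['tcp_pos'],A.as_matrix().round(3).tolist())
rel([.6018,.1599,.155],down(90.5))
p=snap('w5'); cv2.imwrite('pics/w5.png',p)
E
```

```text
time: 14.25
tcp_pos: [0.4921, -0.274, 0.0385]
tcp_rot: [-0.447, -0.547, 0.548, 0.447]
force: [-0.4, 2.1, 7.2]
gripper_width: 0.0129
time: 14.75
tcp_pos: [0.4937, -0.2747, 0.1622]
tcp_rot: [-0.449, -0.548, 0.548, 0.445]
force: [0.5, -0.6, -1.2]
gripper_width: 0.0127
[ 0.49371644 -0.27469066  0.1621562 ] [[-0.201, 0.005, -0.98], [0.98, -0.004, -0.201], [-0.005, -1.0, -0.004]]
t 14.75 trans [ 404.1    5.9 -193. ] rot [ 0.25 11.07 -0.26]
```

View pics/w5.png

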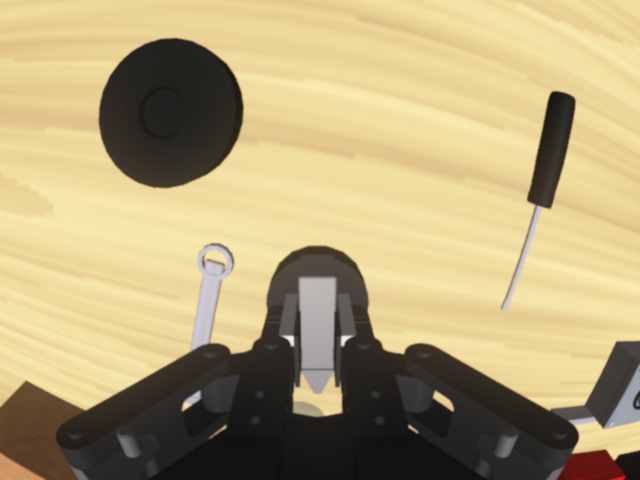

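The knob is gripped with the bar between the pads. The bar's back end is at (318,278), the nose at (318,392) and the disc's back rim at (317,247).

```bash
python3 - <<'E'
from h import *
_,_,K,T=load('w5.npz'); C=fcloud('w5.npz'); s=env.state(); A=R.from_quat(s['tcp_rot'])
tool=lambda P: A.inv().apply(P-s['tcp_pos'])*1000
Q=tool(C.reshape(-1,3)).reshape(C.shape)
print('bar top y_t',[Q[v,318].round(1).tolist() for v in (285,310,340,360)],'disc',[Q[v,u].round(1).tolist() for v,u in ((265,300),(262,335))])
def pt(u,v,yt):
    o,r=ray(K,T,u,v,True); o=tool(o); r=A.inv().apply(r); return (o+r*(yt-o[1])/r[1]).round(1)
yt=-5.5
for u,v,y in [(318,277.5,yt),(300,277.5,yt),(336.5,277.5,yt),(318,370,yt),(318,393,yt),(317,246.5,yt+26)]: print(pt(u,v,y))
E
```

```text
bar top y_t [[-0.7, -7.2, 20.9], [-0.7, -7.6, 10.9], [-0.7, -8.0, -2.0], [-0.7, -7.2, -12.1]] disc [[-7.8, 4.9, 24.1], [6.5, 17.8, 20.7]]
[-0.8 -5.5 23.2]
[-7.3 -5.5 23.1]
[ 6.  -5.5 23.1]
[ -0.7  -5.5 -18.4]
[ -0.7  -5.5 -31. ]
[-1.2 20.5 26.7]
```

```bash
python3 -c "
from h import *
rel([.6006,.1606,.15],down(90.5))"
```

```text
t 14.8 trans [ 404.5    9.1 -192.7] rot [ 0.12 11.07 -0.18]
```

```bash
python3 -m inch '[{"translation":[404,0,-193],"rot":[0,3,0]},{"translation":[404,0,-193],"rot":[0,6,0]},{"translation":[404,0,-193],"rot":[0,9,0]},{"translation":[404,5,-193],"rot":[0,11,-0.2]},{"translation":[404,9,-193],"rot":[0,11,-0.2]},{"translation":[404,9,-193],"rot":[0,11,-0.2]},{"translation":[404,9,-193],"rot":[0,11,-0.2]},{"translation":[404,9,-193],"rot":[0,11,-0.2]},{"translation":[404,9,-193],"rot":[0,11,-0.2]},{"translation":[404,9,-193],"rot":[0,11,-0.2]}]'
python3 -m inch '[{"translation":[0,0,0],"rot":[0,0,0]},{"translation":[0,0,0],"rot":[0,0,0]},{"translation":[0,0,0],"rot":[0,0,0]}]'
python3 -c "
from h import *
rel([.6006,.1606,.122],down(90.5))"
```

```text
time: 15.8
tcp_pos: [0.6008, 0.1653, 0.1479]
tcp_rot: [0.496, 0.504, -0.503, -0.497]
force: [-0.0, -1.7, -1.1]
gripper_width: 0.0124
time: 16.1
tcp_pos: [0.6005, 0.1643, 0.1476]
tcp_rot: [0.496, 0.504, -0.503, -0.497]
force: [0.7, 0.2, -0.5]
gripper_width: 0.0125
t 16.1 trans [-3.8 25.6 -0. ] rot [-0.03  0.29  0.05]
```

```bash
python3 -m inch '[{"translation":[-4,0,0],"rot":[0,0.3,0]},{"translation":[-4,15,0],"rot":[0,0.3,0]},{"translation":[-4,26,0],"rot":[0,0.3,0]},{"translation":[-4,26,0],"rot":[0,0.3,0]},{"translation":[-4,26,0],"rot":[0,0.3,0]}]'
python3 - <<'E'
from h import *
rel([.6006,.1606,.122],down(90.5))
p=snap('w6'); q,_=cams.camera('scene'); a=cv2.resize(q[240:350,300:440],(700,550),interpolation=2); cv2.imwrite('pics/s6.png',a)
E
```

```text
time: 16.6
tcp_pos: [0.6004, 0.16, 0.1216]
tcp_rot: [-0.498, -0.502, 0.502, 0.498]
force: [1.0, -0.7, -0.5]
gripper_width: 0.0125
t 16.6 trans [ 0.6 -0.4 -0.2] rot [-0.06 -0.04  0.05]
```

View pics/s6.png

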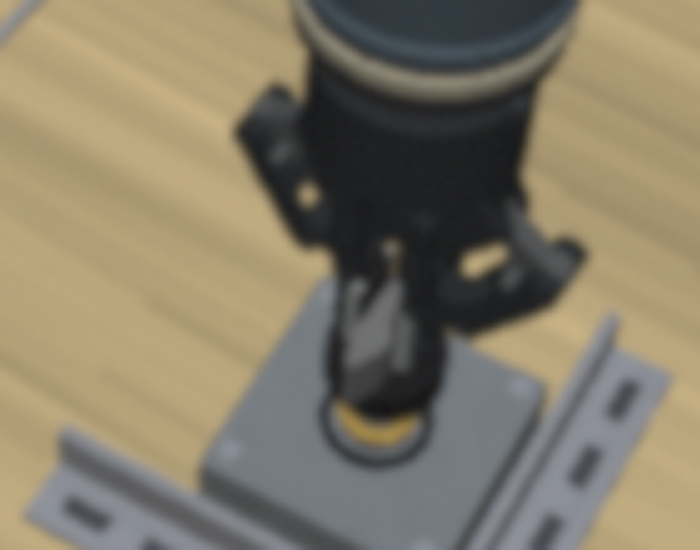

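The knob hangs over the shaft, with its disc at (385,375) above the brass collar at (378,425). I lower it gently.

```bash
python3 -m inch '[{"translation":[0.5,5,0],"rot":[0,0,0]},{"translation":[0.5,9,0],"rot":[0,0,0]},{"translation":[0.5,11,0],"rot":[0,0,0]},{"translation":[0.5,13,0],"rot":[0,0,0]}]'
python3 -m inch '[{"translation":[0,1.5,0],"rot":[0,0,0]},{"translation":[0,3,0],"rot":[0,0,0]},{"translation":[0,4.5,0],"rot":[0,0,0]}]'
```

```text
time: 17.1
tcp_pos: [0.6009, 0.1609, 0.109]
tcp_rot: [0.498, 0.502, -0.502, -0.498]
force: [1.9, 0.3, 3.8]
gripper_width: 0.013
time: 17.4
tcp_pos: [0.6014, 0.1609, 0.1047]
tcp_rot: [0.498, 0.503, -0.501, -0.498]
force: [4.3, 0.5, 1.0]
gripper_width: 0.0126
```

```bash
python3 -m inch '[{"translation":[0,1.5,-0.7],"rot":[0,0,0]},{"translation":[0,3,-0.7],"rot":[0,0,0]},{"translation":[0,3,-0.7],"rot":[0,0,0]}]'
python3 -m inch '[{"translation":[0,1.5,0],"rot":[0,0,0]},{"translation":[0,3,0],"rot":[0,0,0]},{"translation":[0,3,0],"rot":[0,0,0]}]'
```

```text
time: 17.7
tcp_pos: [0.6018, 0.1609, 0.1015]
tcp_rot: [0.498, 0.503, -0.502, -0.498]
force: [-1.3, -2.1, 3.4]
gripper_width: 0.013
time: 18.0
tcp_pos: [0.6018, 0.1609, 0.0984]
tcp_rot: [0.498, 0.503, -0.502, -0.498]
force: [-1.1, -0.6, 5.6]
gripper_width: 0.013
```

```bash
python3 -m inch '[{"translation":[0,1.5,0],"rot":[0,0,0]},{"translation":[0,3,0],"rot":[0,0,0]},{"translation":[0,3,0],"rot":[0,0,0]}]'
python3 -m inch '[{"translation":[0,1,0],"rot":[0,0,0]},{"translation":[0,2,0],"rot":[0,0,0]},{"translation":[0,2,0],"rot":[0,0,0]}]'
```

```text
time: 18.3
tcp_pos: [0.6019, 0.1609, 0.0956]
tcp_rot: [0.498, 0.503, -0.502, -0.498]
force: [-1.8, -1.1, 7.7]
gripper_width: 0.0125
time: 18.6
tcp_pos: [0.6019, 0.1609, 0.0945]
tcp_rot: [0.498, 0.503, -0.501, -0.498]
force: [-5.3, -1.4, 15.4]
gripper_width: 0.0126
```

```bash
python3 -m inch '[{"translation":[0,1,0],"rot":[0,0,0]},{"translation":[0,1.5,0],"rot":[0,0,0]},{"translation":[0,1.5,0],"rot":[0,0,0]},{"translation":[0,1.5,0],"rot":[0,0,0]}]'
python3 - <<'E'
from h import *
p=snap('w7'); t,d=cams.camera('top'); m=cams.camera_model('top'); np.savez('top1.npz',p=t,d=d,K=m['camera_matrix'],T=m['world_from_camera']); q,_=cams.camera('scene')
a=cv2.resize(p[140:440,140:500],(480,400),interpolation=2)
b=cv2.resize(q[240:350,300:410],(320,320),interpolation=2)
o=np.zeros((400,800,3),np.uint8); o[:,:480]=a; o[:320,480:]=b; cv2.imwrite('pics/f7.png',o)
s=env.state(); print(s['time'],s['tcp_pos'],s['force'],s['moment'])
C=fcloud('w7.npz'); mk=(C[...,2]>.048)&(C[...,2]<.0545)&(np.hypot(C[...,0]-.602,C[...,1]-.16)<.08)
print(cv2.minAreaRect((C[mk][:,:2]*1000).astype(np.float32)))
E
```

```text
time: 19.0
tcp_pos: [0.6019, 0.1609, 0.0945]
tcp_rot: [0.498, 0.503, -0.501, -0.498]
force: [-8.8, -3.4, 23.4]
gripper_width: 0.0127
19.15 [0.60194446 0.16093414 0.09447848] [-8.38377657 -3.07463797 23.8769638 ] [-0.62245199  1.94707813 -0.03591006]
((599.43701171875, 159.70779418945312), (95.89889526367188, 100.53416442871094), 4.204584121704102)
```

View pics/f7.png

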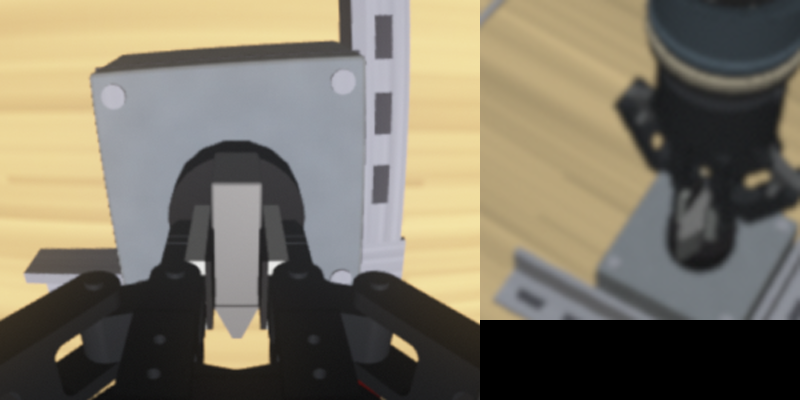

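The view shows the knob's underside on the bezel with no brass visible, and the box against the right wall at (365,150).

```bash
python3 -c "
from h import *
print(env.hand_in()); s=env.state(); print(s['time'],s['tcp_pos'],s['force'])"
```

```text
the job is handed in; nothing more can be done
None
the job is handed in; nothing more can be done
```

The box is flush in the corner of the stop, and the knob is held pressed fully home on the shaft. I handed the job in at about 19 s of the 64 s allowed. `hand_in` gave no verdict, and the state could no longer be read afterwards, so nothing was checked after that point.

- **Box:** I pushed it with both fingers against the wall at x = 0, then along to the wall at y = 0, then against the first wall again. Contact force rose to about 41–44 N against the walls. The overhead wrist view showed no gap, and the box lay at about 4.2–4.4°, matching the stop's roughly 4.5°.
- **Knob:** I gripped it by the bar, turned it to the measured shaft flat (about 0.5° in world axes) and lowered it.
    - **Spring:** it took up about 7 mm above the stop, with force growing from about 3 to 8 N.
    - **Home:** it met a hard stop at the predicted height, TCP 94.5 mm. Force then rose to 24 N with no further movement.
- **Last checks:** No brass showed between knob and bezel, and the box was still at 4.2°. The sideways push left on the knob (about 8 N and 3 N) presses the box into both walls.
- **Less certain:**
    - The corner end of the box was hidden by the gripper in the last pictures, so the last depth fit saw only 96 of its 100 mm along x. Flushness there rests on the earlier clear view and the push direction.
    - The top view taken at the end was not examined, so the bystanders were not checked, but the arm never touched them.

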